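Retune the table radio by four clicks and press play

TASK

The radio on the tea table is tuned to the wrong station. Turn its pointer-shaped station selector exactly four clicks clockwise (seen from above) from where it stands now, and after that press the round play button all the way down and let it come up again. Leave the round volume knob at its setting, and do not knock over or shove the things standing on and around the radio.

Things in the scene. Friction and masses are not known exactly. Their poses are not given: they have to be found in the camera images.
- radio: Table radio, wooden box 150 mm deep (its x), 320 wide (y), 95 high, fixed to the table. Origin: centre of its underside; x points from the black speaker front to the back. On its top, in its frame (mm): selector axis x 0, y 88; play button x -35, y -18; volume knob x 0, y -112; figurine near x 30, y -57; aerial 8 mm high along x = 62.
- dial_axis (a point): Point on the selector's upright axis, 25 mm above the radio's top, half-way up its grip bar. The selector is a black pointer knob: a disc, radius 31 mm, up to 10 mm above the radio's top, and on it an upright bar 30 mm tall (10 to 40 mm above the top), 14 mm thick, 27 mm to either side of the axis, prolonged at the pointer end by an 8 mm thick nose to 39 mm.
- dial_tip (a point): Point in the selector's nose, 37 mm from its axis, 24 mm above the radio's top, turning with it. The direction from the axis to this point is where the selector points; a white line marks that half of the bar.
- dial (a joint): Selector angle, rad, growing clockwise from above. Nine click stops 0.524 rad (30 deg) apart from 0 to 4.19; at 0 it points 120 deg anticlockwise of the radio's +x. It starts in the 2nd, 3rd or 4th stop. A spring holds it in each stop; up to about 0.25 N m turns it (7 N at 35 mm), and past half-way it snaps on into the next stop and stays. Push it at its bar or grip and twist it.
- play_top (a point): Centre of the top face of the play button: grey, round, radius 13 mm, standing about 10 mm proud of a black collar of radius 21 mm and 12 mm high on the radio's top. It is pressed straight down.
- play (a joint): Travel of the play button in m: 0 up, 0.006 fully down. It springs back; fully down takes about 5 N.
- volume_mark (a point): Mark on the top of the volume knob, 14 mm from its axis: a round smooth aluminium knob, radius 17 mm, 18 mm high, which turns easily. To be left as it is.
- figurine: Small blue porcelain figurine standing on the radio's top, radius 16 mm, 54 mm high; origin at the centre of its foot.
- mug: Tea mug on the table in front of the radio, rim radius 40 mm, 90 mm high, handle at its +y; origin at the centre of its foot.
- bowl: Bowl, rim radius 60 mm, 45 mm high, with an orange (radius 36 mm) in it, in front of the radio; origin under its centre.
- jar: Glass jar beside the radio, radius 30 mm, 100 mm high; origin under its centre.
- tin: Plain steel tin beside the radio, radius 33 mm, 85 mm high; origin under its centre.
- candle: Brass candlestick to the right of the radio, foot radius 45 mm, 167 mm high; origin under its centre.

How it is judged:
On the way, in this order (a step that is already met when the one before it is completed fails the run):
1. the station selector rests four clicks clockwise of where it started (distance of dial_tip from where it was at the start of the episode between 0.06 and 0.0675 m and velocity of joint dial between -0.1 and 0.1 rad/s), for 0.2 s.
2. then the play button is pressed down at least 4.5 of its 6 mm (value of joint play above 0.0045 m), for 0.05 s.
At the end, for the whole second after the job is handed in: The station selector rests in the fourth click stop clockwise of its start (120 degrees on, within about 8 degrees), the play button has been pressed after that and has come up again (all of step 1 and value of joint play below 0.0015 m); the robot touches nothing.
It fails at once if the volume knob is turned by more than about 20 degrees (distance of volume_mark from where it was at the start of the episode above 0.005 m).
It fails at once if the figurine is shoved by more than 30 mm or tipped by more than 30 degrees (distance of figurine from where it was at the start of the episode above 0.03 m or angle between figurine's own z axis and vertical above 0.52 rad).
It fails at once if the mug or the bowl is shoved by more than 30 mm or tipped by more than 30 degrees (distance of any of mug, bowl from where it was at the start of the episode above 0.03 m or angle between any of mug, bowl's own z axis and vertical above 0.52 rad).
It fails at once if the jar or the tin is shoved by more than 30 mm or tipped by more than 30 degrees (distance of any of jar, tin from where it was at the start of the episode above 0.03 m or angle between any of jar, tin's own z axis and vertical above 0.52 rad).
It fails at once if the candlestick is shoved by more than 30 mm or tipped by more than 30 degrees (distance of candle from where it was at the start of the episode above 0.03 m or angle between candle's own z axis and vertical above 0.52 rad).
It also fails if it takes over 45 s, if anything falls off the work surface, if the arm or the gripper's body presses on something with over 40 N, if the wrist force passes 120 N, or if a joint passes its speed limit or range.

ROBOT

A 6-joint arm with a two-finger parallel gripper is mounted at the origin on the work surface. World frame = base frame: x ahead of the robot, y to its left, z up, the work surface at z = 0. Lengths are in m, angles in rad, forces in N, time in s.
With the tool pointing down it reaches from about 0.3 to 0.85 m from the base axis. Payload 4.2 kg.
Tool frame: the origin (TCP) lies at the very end of the fingers, on their centre line; the grasp point (between the pads) lies 19 mm behind it; z points along the fingers, y is the line along which they close (so a half turn about z gives the same grasp; the last joint's range is limited). The gripper opens to 91 mm and grips with 3 to 60 N. Pads are 32 mm wide; open, the fingers measure 118 mm over their backs; the gripper's body (76 mm by 178 mm) begins 60 mm behind the grasp point.
Start: joints at [1.315, 0.32, 1.565, -0, 1.257, -0.02], TCP at [0.134, 0.559, 0.214] pointing down, gripper open.
Joint ranges: [-3.11, 3.11], [-0.84, 2.01], [0.21, 2.61], [-1.34, 4.49], [0.05, 2.63], [-2.56, 2.56]. Speed limits (rad/s): [2.57, 2.57, 3.14, 3.14, 3.14, 3.14].

INTERFACE

Orientations are given as a 3x3 rotation matrix whose columns are the frame's x, y, z axes.
In Python, from workcell import sense, read_camera, workorder, boxes_of, place_of gives the robot as it stands. The module is installed in compiled form; this text tells all that it offers.
- The arm moves only by the shell command python3 -m creep 'ROWS' [FORCE]. ROWS is JSON, a list of rows, each an object of numbers: "jaw": the finger opening in mm, from 0 to 91.2; "x", "y", "z": the shift along the tool's x, y, z scaled (see below); "yaw": the turn about the tool's z scaled (see below). In form: [{"jaw": .., "x": .., "y": .., "z": .., "yaw": ..}, ...]. A call has 1 to 8 rows; each row shifts and turns the commanded pose from where the row before left it, along the tool's axes as they then stand; what a row does not reach is not made up. The controller multiplies each number of a shift by 0.06 m and each number of a turn by 180 degrees. A row lasts 1/8 s, in which the tool goes at most 62.5 mm and 10.7 degrees, less where a joint would pass 70% of its speed; a pose out of reach is approached as far as the arm can. A call with a number of a shift or a turn outside -1 to 1 is refused whole. A call with a gripper value outside its range is refused whole. The fingers move at their own pace and stop on an object; FORCE is the grip in N (left out, the last holds). Time passes only in rows, so rows that do not move let the fingers close. It gives the time, the measured TCP pose, the force, the opening and the grip force at its end, in the units of the state.
- sense(): the state, without advancing time (a new reading comes with each control period).
- read_camera(name): name is "side" or "top"; returns a dict with "img" (384x512x3 uint8, red, green, blue), "intrinsics" (3x3 intrinsics, pixels), "R" (3x3) and "t" (3): a world point X has camera coordinates R X + t. Camera axes: x right, y down, z forward; pixel columns grow to the right and rows downward; lengths in m; the calibration is good to about 2 mm. A picture is of the moment at which its call begins. There is no depth.
- workorder.close_job(): hands the job in; it is judged then, once.
Trained networks look in a picture, given as the dict that the camera call returned (one of the last four; its "shot" number tells which), for a name from the list of things; names that differ only in an ending like _2 or _b are one class to them, and where a whole thing is asked for, a point or a joint stands for the part that bears it (a point fixed in the world has none). Each returns a list of dicts, best first, with "score" (0 to 1); they miss things now and then, are a little off and sometimes report something else, mostly with a low value. They report only what shows in the picture. A call takes as long as a camera call.
- boxes_of(picture, target): "pixel" ([column, row] in pixels, amid what is visible of it).
- place_of(picture, target): "pixel" ([column, row] in pixels: a listed point, or the origin of a listed thing).
The state is a dict: "time": time; "joints": joint angles; "dq": joint speeds; "joint_torque": joint torques, N m; "ee_pos": TCP position; "tool_rot": TCP orientation; "ft_force": force on the tool from outside, world axes, zero at the start; "torque": the same for the moment, N m; "opening": finger opening in m; "gripper_force": force on a finger pad.
Only numpy, scipy, OpenCV 4.12 (cv2) and the standard library are available. Lean on these libraries where they do the work, as an engineer would, in place of code of your own. Each camera call takes 0.05 s, during which the arm holds its last target. There are 200 camera calls.

## Working session

There is one attempt and no reset: what is moved stays moved. The work goes in short steps, Python scripts to look and compute and a shell command to move; the robot and the scene stay as the last step left them, time stands still between calls to the robot, and variables do not carry over. Pictures are saved under pics/ and viewed, at most 10 in all, crops included, and the job is handed in when it is done.

```bash
mkdir -p pics
cat > h.py <<'E'
import numpy as np, cv2
from workcell import sense, read_camera, boxes_of, place_of
def ray(p,px):
    K=np.array(p["intrinsics"]);R=np.array(p["R"]);t=np.array(p["t"])
    d=R.T@np.linalg.inv(K)@np.array([px[0],px[1],1.]);return -R.T@t,d
def atz(p,px,z):
    c,d=ray(p,px);return c+d*(z-c[2])/d[2]
def tri(a,pa,b,pb):
    c1,d1=ray(a,pa);c2,d2=ray(b,pb);d1/=np.linalg.norm(d1);d2/=np.linalg.norm(d2)
    s=np.linalg.lstsq(np.c_[d1,-d2],c2-c1,rcond=None)[0]
    x,y=c1+s[0]*d1,c2+s[1]*d2;return (x+y)/2,np.linalg.norm(x-y)
def save(p,n): cv2.imwrite(n,cv2.cvtColor(p["img"],cv2.COLOR_RGB2BGR))
E
python3 - <<'E'
from h import *
np.set_printoptions(precision=4,suppress=True)
a=read_camera("top");b=read_camera("side");save(a,"pics/top0.png");save(b,"pics/side0.png")
for p,n in((a,"top"),(b,"side")): print(n,"cam at",ray(p,[0,0])[0])
for n in ["radio","dial_axis","dial_tip","play_top","volume_mark","figurine","mug","bowl","jar","tin","candle"]:
    A=place_of(a,n);B=place_of(b,n)
    print(n,[(np.round(q["pixel"]),round(q["score"],2)) for q in A[:2]],[(np.round(q["pixel"]),round(q["score"],2)) for q in B[:2]], tri(a,A[0]["pixel"],b,B[0]["pixel"]) if A and B else "")
s=sense();print(s["ee_pos"],s["tool_rot"],s["time"])
E
```

```text
top cam at [0.273  0.0179 1.1744]
side cam at [ 0.272  -0.628   0.6785]
radio [(array([298., 188.]), 0.78)] [(array([290., 234.]), 0.67)] (array([ 0.5575, -0.0622,  0.0092]), np.float64(0.0037238422447767954))
dial_axis [(array([268., 162.]), 0.93)] [(array([293., 182.]), 0.59)] (array([0.6007, 0.0189, 0.1103]), np.float64(0.003563134962156873))
dial_tip [(array([262., 153.]), 0.89)] [(array([298., 174.]), 0.78), (array([307., 224.]), 0.43)] (array([0.6203, 0.0333, 0.1225]), np.float64(0.004498585571568769))
play_top [(array([301., 193.]), 0.62), (array([350., 197.]), 0.52)] [(array([278., 208.]), 0.57)] (array([ 0.5205, -0.062 ,  0.1119]), np.float64(0.00014539016585970855))
volume_mark [(array([345., 192.]), 0.6)] [(array([234., 259.]), 0.6), (array([298., 243.]), 0.52)] (array([ 0.4453, -0.1689,  0.1287]), np.float64(0.14067713057793713))
figurine [(array([251., 229.]), 0.74), (array([328., 174.]), 0.49)] [(array([313., 312.]), 0.63), (array([308., 228.]), 0.54)] (array([ 0.6299,  0.0564, -0.5957]), np.float64(0.19584506895481643))
mug [(array([308., 252.]), 0.93)] [(array([234., 259.]), 0.85), (array([294., 183.]), 0.23)] (array([ 0.392 , -0.0817,  0.001 ]), np.float64(0.010605111514859638))
bowl [(array([250., 227.]), 0.79), (array([309., 247.]), 0.74)] [(array([239., 216.]), 0.95)] (array([ 0.4586,  0.0708, -0.0093]), np.float64(4.7319620555903124e-05))
jar [(array([381., 203.]), 0.92)] [(array([312., 309.]), 0.81)] (array([ 0.509 , -0.283 ,  0.0149]), np.float64(0.002350048450439714))
tin [(array([225., 149.]), 0.89), (array([254., 228.]), 0.23)] [(array([301., 184.]), 0.65)] (array([ 0.6846,  0.1384, -0.0099]), np.float64(0.005809705332953796))
candle [(array([371., 279.]), 0.86)] [(array([220., 330.]), 0.77)] (array([ 0.3126, -0.2465, -0.0046]), np.float64(0.003508857319080524))
[0.1343 0.5591 0.214 ] [[-0.9723  0.2336  0.    ]
 [ 0.2336  0.9723  0.    ]
 [-0.      0.     -1.    ]] 1.2
```

View pics/top0.png

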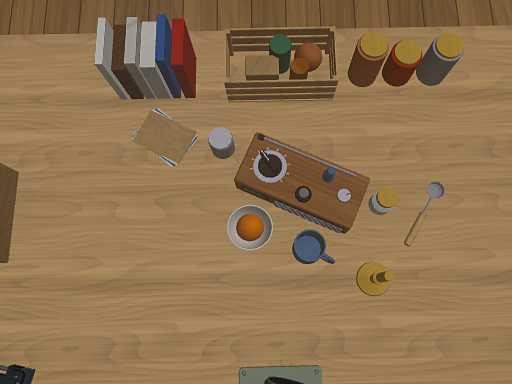

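View pics/side0.png

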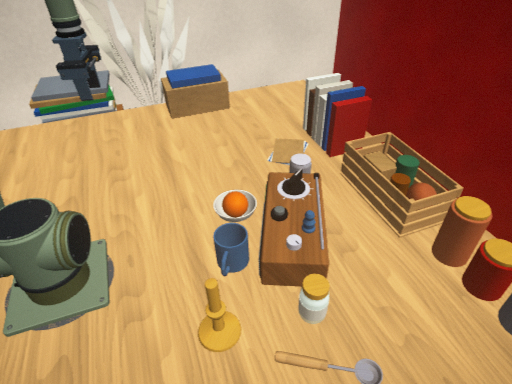

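The top view shows the radio yawed about -22°, with the selector at (268,163) and its nose toward (262,152). The play button is at (303,193), the volume knob at (344,195) and the figurine at (329,175). The side view agrees, with the selector at (294,187) and the button at (279,212). Next I fit the radio pose and the selector angle.

Run:
```python
from h import *
from scipy.optimize import least_squares
np.set_printoptions(precision=4,suppress=True)
a=read_camera("top");b=read_camera("side")
L={"radio":(0,0,0),"dial_axis":(0,.088,.12),"play_top":(-.035,-.018,.117)}
obs=[]
for p in(a,b):
    for n,l in L.items():
        q=place_of(p,n)
        if q: obs.append((p,l,q[0]["pixel"],n))
obs.append((a,(0,-.112,.113),(344,195.5),"vol"));obs.append((b,(0,-.112,.113),(294,240),"vol"))
def W(v,l): c,s=np.cos(v[2]),np.sin(v[2]);return np.array([v[0]+c*l[0]-s*l[1],v[1]+s*l[0]+c*l[1],l[2]])
def pr(p,X): c=np.array(p["R"])@X+np.array(p["t"]);u=np.array(p["intrinsics"])@c;return u[:2]/u[2]
f=lambda v:np.concatenate([pr(p,W(v,l))-px for p,l,px,n in obs])
r=least_squares(f,[.56,-.06,-.4],loss="soft_l1");v=r.x
print(v,np.degrees(v[2]))
for o,e in zip(obs,f(v).reshape(-1,2)):print(o[3],e)
print("dial",W(v,L["dial_axis"]),"play",W(v,L["play_top"]))
for k in range(5):
    th=v[2]+np.radians(120-30*k);T=W(v,L["dial_axis"])+np.array([.037*np.cos(th),.037*np.sin(th),-.001])
    print(k,np.degrees(th),pr(a,T),pr(b,T))
for p in(a,b):print([(q["pixel"],q["score"]) for n in("dial_tip",) for q in place_of(p,n)])
ca=cv2.resize(a["img"][125:225,225:375],None,fx=4,fy=4,interpolation=cv2.INTER_CUBIC)
cb=cv2.resize(b["img"][150:250,225:375],None,fx=4,fy=4,interpolation=cv2.INTER_CUBIC)[:200]
o=np.vstack([ca,cb]);cv2.imwrite("pics/crop.png",o[:,:,::-1])
```

```text
[ 0.5607 -0.0678 -0.4389] -25.145429865638757
radio [ 1.8572 -0.0238]
dial_axis [ 0.5596 -1.3374]
radio [ 0.2505 -1.2863]
dial_axis [-1.5296 -0.1829]
play_top [-1.9708 -0.8701]
vol [ 0.7111 -0.4425]
vol [-0.1897 -0.1836]
dial [0.5981 0.0119 0.12  ] play [ 0.5214 -0.0692  0.117 ]
0 94.85457013436123 [256.1589 164.4821] [287.4522 173.2752]
1 64.85457013436124 [257.3995 157.2642] [294.4137 172.4086]
2 34.85457013436123 [262.2154 151.6194] [301.3764 173.7638]
3 4.854570134361239 [269.308  149.0212] [306.6034 177.0353]
4 -25.145429865638757 [276.8075 150.1392] [308.6869 181.4429]
[([261.3, 153.6], 0.85)]
[([299.1, 168.4], 0.65), ([292.7, 236.9], 0.28)]
```

View pics/crop.png

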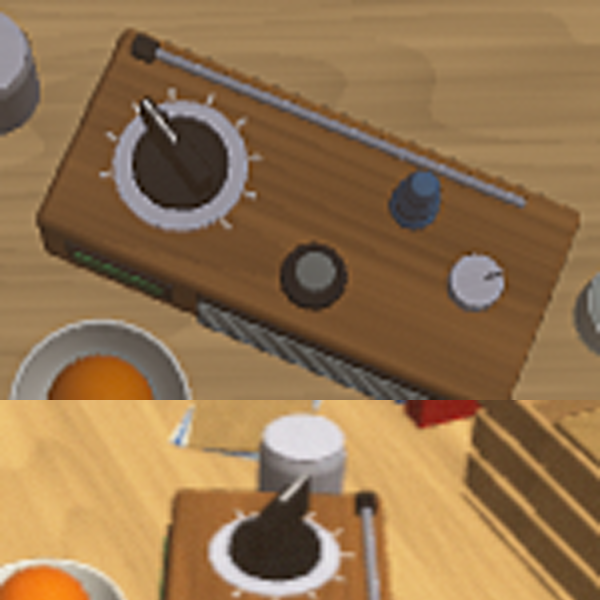

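The crop shows the nose at top pixel (261.8,150.8), which is stop index 2 (60° from stop 0). The dial ring centre is at (270.1,166.2) and the button at (303.8,192.8). I'll refit with these and the radio's corners.

Run:
```python
from h import *
from scipy.optimize import least_squares
np.set_printoptions(precision=4,suppress=True)
a=read_camera("top");b=read_camera("side")
obs=[(a,(0,.088,.096),(269.8,165.9)),(a,(-.035,-.018,.117),(303.4,192.5)),(a,(0,-.112,.113),(343.6,195)),(a,(.075,.16,.095),(256,132.2)),(a,(.075,-.16,.095),(369.7,178.4)),(a,(-.075,.16,.095),(234.7,179.2)),(b,(0,.088,.096),(293.4,187.2)),(b,(0,-.112,.113),(294,240))]
def W(v,l): c,s=np.cos(v[2]),np.sin(v[2]);return np.array([v[0]+c*l[0]-s*l[1],v[1]+s*l[0]+c*l[1],l[2]])
def pr(p,X): c=np.array(p["R"])@X+np.array(p["t"]);u=np.array(p["intrinsics"])@c;return u[:2]/u[2]
f=lambda v:np.concatenate([pr(p,W(v,l))-px for p,l,px in obs])
v=least_squares(f,[.56,-.06,-.4],loss="soft_l1").x
print(v,np.degrees(v[2]),f(v).reshape(-1,2))
print("dial",W(v,(0,.088,.12)),"play",W(v,(-.035,-.018,.117)))
np.save("v.npy",v)
th=v[2]+np.radians(60);phi=th+np.pi/2
s=sense();R=np.array(s["tool_rot"]);D=W(v,(0,.088,.12))-s["ee_pos"]
print("pointer",np.degrees(th),"toolshift/0.06",R.T@D/.06,"toolyaw deg",-(np.degrees(phi)-np.degrees(np.arctan2(R[1,1],R[0,1]))))
print(np.linalg.norm(s["ee_pos"][:2]),s["time"])
```

```text
[ 0.5604 -0.0656 -0.4368] -25.024471337621883 [[ 0.1705 -0.0598]
 [ 0.0833 -0.0674]
 [ 0.2563  0.1202]
 [ 0.3405 -2.1593]
 [ 1.4641 -0.5877]
 [-2.6378  1.7217]
 [ 0.0001  0.126 ]
 [-0.6485 -0.8468]]
dial [0.5976 0.0142 0.12  ] play [ 0.5211 -0.0671  0.117 ]
pointer 34.97552866237812 toolshift/0.06 [-9.6293 -7.027   1.5659] toolyaw deg -48.48637650713262
0.5750259593699542 1.8
```

```bash
python3 -m creep '[{"x":-0.6,"y":-0.44},{"x":-0.6,"y":-0.44},{"x":-0.6,"y":-0.44},{"x":-0.6,"y":-0.44},{"x":-0.6,"y":-0.44},{"x":-0.6,"y":-0.44},{"x":-0.6,"y":-0.44},{"x":-0.6,"y":-0.44}]' 
python3 -m creep '[{"x":-0.6,"y":-0.44},{"x":-0.6,"y":-0.44},{"x":-0.6,"y":-0.44},{"x":-0.6,"y":-0.44},{"x":-0.6,"y":-0.44},{"x":-0.6,"y":-0.44},{"x":-0.6,"y":-0.44},{"x":-0.6,"y":-0.44}]'
python3 -m creep '[{"yaw":-0.055},{"yaw":-0.055},{"yaw":-0.055},{"yaw":-0.055},{"yaw":-0.05},{"jaw":60},{},{}]' 20
cat > go.py <<'E'
import sys
from h import *
np.set_printoptions(precision=3,suppress=True)
def W(v,l): c,s=np.cos(v[2]),np.sin(v[2]);return np.array([v[0]+c*l[0]-s*l[1],v[1]+s*l[0]+c*l[1],l[2]])
v=np.load("v.npy");s=sense();R=np.array(s["tool_rot"])
for n,l in(("dial",(0,.088,.12)),("play",(-.035,-.018,.117))):
    print(n,R.T@(W(v,l)-s["ee_pos"])/.06)
print(s["time"],s["ee_pos"],"phi",np.degrees(np.arctan2(R[1,1],R[0,1])),s["joints"],s["opening"],s["ft_force"])
E
python3 go.py
```

```text
dial [-9.629 -7.027  1.566]
play [-8.705 -8.642  1.616]
1.8 [0.134 0.559 0.214] phi 76.48915215524549 [ 1.315  0.32   1.564 -0.     1.257 -0.02 ] 0.09128540129260873 [-0.225  0.146  0.968]schema error: expected keys jaw, x, y, z, yaw
schema error: expected keys jaw, x, y, z, yaw
schema error: expected keys jaw, x, y, z, yaw
```

All keys are required in each row.

```bash
python3 -m creep '[{"jaw":91,"x":-0.6,"y":-0.44,"z":0,"yaw":0},{"jaw":91,"x":-0.6,"y":-0.44,"z":0,"yaw":0},{"jaw":91,"x":-0.6,"y":-0.44,"z":0,"yaw":0},{"jaw":91,"x":-0.6,"y":-0.44,"z":0,"yaw":0},{"jaw":91,"x":-0.6,"y":-0.44,"z":0,"yaw":0},{"jaw":91,"x":-0.6,"y":-0.44,"z":0,"yaw":0},{"jaw":91,"x":-0.6,"y":-0.44,"z":0,"yaw":0},{"jaw":91,"x":-0.6,"y":-0.44,"z":0,"yaw":0}]' 
python3 -m creep '[{"jaw":91,"x":-0.6,"y":-0.44,"z":0,"yaw":0},{"jaw":91,"x":-0.6,"y":-0.44,"z":0,"yaw":0},{"jaw":91,"x":-0.6,"y":-0.44,"z":0,"yaw":0},{"jaw":91,"x":-0.6,"y":-0.44,"z":0,"yaw":0},{"jaw":91,"x":-0.6,"y":-0.44,"z":0,"yaw":0},{"jaw":91,"x":-0.6,"y":-0.44,"z":0,"yaw":0},{"jaw":91,"x":-0.6,"y":-0.44,"z":0,"yaw":0},{"jaw":91,"x":-0.6,"y":-0.44,"z":0,"yaw":0}]' 
python3 -m creep '[{"jaw":60,"x":0,"y":0,"z":0,"yaw":-0.055},{"jaw":60,"x":0,"y":0,"z":0,"yaw":-0.055},{"jaw":60,"x":0,"y":0,"z":0,"yaw":-0.055},{"jaw":60,"x":0,"y":0,"z":0,"yaw":-0.055},{"jaw":60,"x":0,"y":0,"z":0,"yaw":-0.05},{"jaw":60,"x":0,"y":0,"z":0,"yaw":0}]' 20
python3 go.py
```

```text
time: 2.8
ee_pos: [0.3658, 0.2854, 0.2142]
tool_rot: [[-0.972, 0.233, 0.001], [0.233, 0.972, 0.001], [-0.0, 0.001, -1.0]]
ft_force: [-0.0, 0.1, 0.6]
opening: 0.0912
gripper_force: 0.0
time: 3.8
ee_pos: [0.5966, 0.0126, 0.214]
tool_rot: [[-0.972, 0.234, 0.0], [0.234, 0.972, 0.0], [-0.0, 0.0, -1.0]]
ft_force: [0.3, 0.0, 0.2]
opening: 0.091
gripper_force: 0.0
time: 4.55
ee_pos: [0.5957, 0.0138, 0.2139]
tool_rot: [[-0.819, -0.573, -0.0], [-0.573, 0.819, 0.0], [-0.0, 0.0, -1.0]]
ft_force: [-0.0, -0.7, 0.2]
opening: 0.0602
gripper_force: 0.0
dial [-0.029 -0.014  1.565]
play [ 1.792 -0.392  1.615]
4.55 [0.596 0.014 0.214] phi 124.98139306630324 [ 0.004  0.353  1.515  0.     1.274 -2.178] 0.06022349202479721 [-0.024 -0.677  0.245]
```

```bash
python3 -m creep '[{"jaw":60,"x":-0.03,"y":-0.01,"z":0.4,"yaw":0},{"jaw":60,"x":0,"y":0,"z":0.4,"yaw":0},{"jaw":60,"x":0,"y":0,"z":0.4,"yaw":0},{"jaw":60,"x":0,"y":0,"z":0.3,"yaw":0},{"jaw":60,"x":0,"y":0,"z":0.2,"yaw":0},{"jaw":60,"x":0,"y":0,"z":0,"yaw":0}]' 20
python3 go.py
python3 - <<'E'
from h import *
a=read_camera("top");b=read_camera("side")
o=np.vstack([cv2.resize(p["img"][r:r+75,225:375],None,fx=4,fy=4,interpolation=cv2.INTER_CUBIC) for p,r in((a,125),(b,145))])
cv2.imwrite("pics/crop2.png",o[:,:,::-1])
E
```

```text
time: 5.3
ee_pos: [0.5971, 0.0144, 0.1112]
tool_rot: [[-0.819, -0.574, -0.002], [-0.574, 0.819, 0.0], [0.001, 0.001, -1.0]]
ft_force: [0.5, -0.1, 0.4]
opening: 0.0597
gripper_force: 0.0
dial [-0.005 -0.008 -0.146]
play [ 1.817 -0.384 -0.094]
5.3 [0.597 0.014 0.111] phi 125.02695114282007 [ 0.005  0.434  1.66   0.     1.049 -2.177] 0.05974826936618135 [ 0.457 -0.064  0.388]
```

View pics/crop2.png

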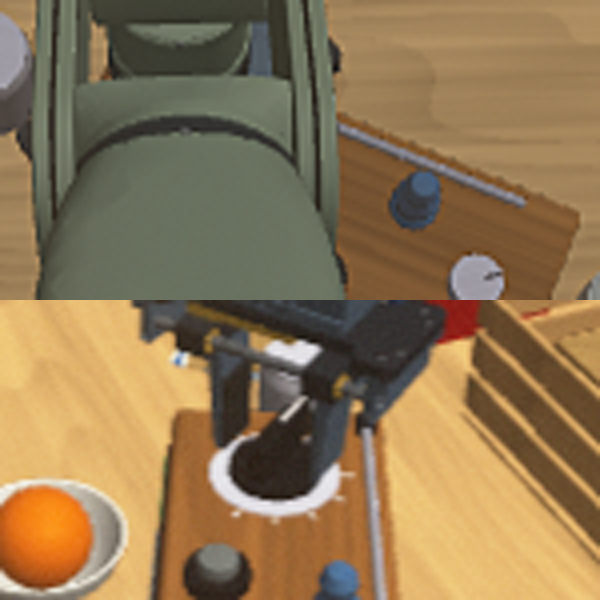

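The side half shows the two fingers straddling the bar on the disc, at crop (232,400) and (328,430), with the nose at (300,405) unchanged. I'll close and start turning.

```bash
python3 -m creep '[{"jaw":5,"x":0,"y":0,"z":0,"yaw":0},{"jaw":5,"x":0,"y":0,"z":0,"yaw":0},{"jaw":5,"x":0,"y":0,"z":0,"yaw":0},{"jaw":5,"x":0,"y":0,"z":0,"yaw":0},{"jaw":5,"x":0,"y":0,"z":0,"yaw":0},{"jaw":5,"x":0,"y":0,"z":0,"yaw":0}]' 20
python3 go.py; python3 -c "
from workcell import sense;print(sense()['torque'])"
```

```text
time: 6.15
ee_pos: [0.5973, 0.0147, 0.112]
tool_rot: [[-0.818, -0.575, -0.0], [-0.575, 0.818, 0.001], [-0.0, 0.001, -1.0]]
ft_force: [-0.6, 1.1, 1.5]
opening: 0.014
gripper_force: 20.0
dial [ 0.001 -0.009 -0.134]
play [ 1.823 -0.384 -0.084]
6.15 [0.597 0.015 0.112] phi 125.08382761590161 [ 0.005  0.434  1.659  0.001  1.049 -2.178] 0.013995415532567543 [-0.637  1.058  1.497]
[0.28314348 0.19636111 0.00827228]
```

```bash
python3 -m creep '[{"jaw":5,"x":0,"y":0,"z":0,"yaw":0.04},{"jaw":5,"x":0,"y":0,"z":0,"yaw":0.04},{"jaw":5,"x":0,"y":0,"z":0,"yaw":0.04},{"jaw":5,"x":0,"y":0,"z":0,"yaw":0.04},{"jaw":5,"x":0,"y":0,"z":0,"yaw":0.04},{"jaw":5,"x":0,"y":0,"z":0,"yaw":0.04},{"jaw":5,"x":0,"y":0,"z":0,"yaw":0.04},{"jaw":5,"x":0,"y":0,"z":0,"yaw":0.05}]' 30
python3 go.py
```

```text
time: 7.15
ee_pos: [0.5974, 0.0141, 0.112]
tool_rot: [[-0.909, 0.417, -0.0], [0.417, 0.909, -0.0], [0.0, -0.0, -1.0]]
ft_force: [-1.0, -0.9, 0.9]
opening: 0.0137
gripper_force: 30.0
dial [-0.003  0.003 -0.134]
play [ 0.593 -1.76  -0.083]
7.15 [0.597 0.014 0.112] phi 65.3779706729835 [ 0.004  0.434  1.659 -0.     1.049 -1.136] 0.013747844690859438 [-0.959 -0.923  0.915]
```

```bash
python3 -m creep '[{"jaw":5,"x":0,"y":0,"z":0,"yaw":0.05},{"jaw":5,"x":0,"y":0,"z":0,"yaw":0.05},{"jaw":5,"x":0,"y":0,"z":0,"yaw":0.05},{"jaw":5,"x":0,"y":0,"z":0,"yaw":0.05},{"jaw":5,"x":0,"y":0,"z":0,"yaw":0.05},{"jaw":5,"x":0,"y":0,"z":0,"yaw":0.05},{"jaw":5,"x":0,"y":0,"z":0,"yaw":0.035},{"jaw":5,"x":0,"y":0,"z":0,"yaw":0}]' 30
python3 go.py;  python3 -c "
from workcell import sense;print(sense()['torque'])"
```

```text
time: 8.15
ee_pos: [0.5969, 0.0138, 0.1119]
tool_rot: [[-0.095, 0.995, -0.001], [0.995, 0.095, -0.001], [-0.001, -0.001, -1.0]]
ft_force: [-1.3, -3.4, 1.9]
opening: 0.0138
gripper_force: 30.0
dial [ 0.006  0.012 -0.134]
play [-1.221 -1.387 -0.082]
8.15 [0.597 0.014 0.112] phi 5.462564836343675 [ 0.004  0.433  1.659 -0.001  1.05  -0.091] 0.013780573912920929 [-1.346 -3.384  1.948]
[-0.32336171  0.39894546 -0.02186768]
```

Turned about 120°. Now I open the fingers, rise and check.

```bash
python3 -m creep '[{"jaw":60,"x":0,"y":0,"z":0,"yaw":0},{"jaw":60,"x":0,"y":0,"z":0,"yaw":0},{"jaw":60,"x":0,"y":0,"z":0,"yaw":0},{"jaw":60,"x":0,"y":0,"z":-0.4,"yaw":0},{"jaw":60,"x":0,"y":0,"z":-0.4,"yaw":0},{"jaw":60,"x":0,"y":0,"z":-0.4,"yaw":0},{"jaw":0,"x":0,"y":0,"z":0,"yaw":0},{"jaw":0,"x":0,"y":0,"z":0,"yaw":0}]' 20
python3 go.py
python3 - <<'E'
from h import *
from go import W,v
b=read_camera("side")
def pr(p,X): c=np.array(p["R"])@X+np.array(p["t"]);u=np.array(p["intrinsics"])@c;return u[:2]/u[2]
for k in(5,6,7):
    th=v[2]+np.radians(120-30*k);print(k,pr(b,W(v,(0,.088,.119))+.037*np.array([np.cos(th),np.sin(th),0])))
print(place_of(b,"dial_tip")[:2],place_of(b,"play_top")[:1])
cv2.imwrite("pics/crop3.png",cv2.resize(b["img"][130:250,225:375],None,fx=4,fy=4,interpolation=cv2.INTER_CUBIC)[:,:,::-1])
E
```

```text
time: 9.15
ee_pos: [0.597, 0.0144, 0.1829]
tool_rot: [[-0.094, 0.996, -0.002], [0.996, 0.094, 0.0], [0.0, -0.002, -1.0]]
ft_force: [0.2, -0.4, 0.2]
opening: 0.0426
gripper_force: 0.0
dial [-0.005  0.012  1.048]
play [-1.233 -1.386  1.1  ]
9.15 [0.597 0.014 0.183] phi 5.400564074643447 [ 0.005  0.375  1.56   0.     1.208 -0.089] 0.042638223934711325 [ 0.233 -0.37   0.169]
dial [-0.005  0.012  1.048]
play [-1.233 -1.386  1.1  ]
9.15 [0.597 0.014 0.183] phi 5.400564074643447 [ 0.005  0.375  1.56   0.     1.208 -0.089] 0.042638223934711325 [ 0.233 -0.37   0.169]
5 [306.362 185.351]
6 [301.102 188.51 ]
7 [293.753 189.485]
[{'pixel': [300.8, 184.4], 'score': 0.87}, {'pixel': [298.7, 244.3], 'score': 0.36}] [{'pixel': [281.9, 208.0], 'score': 0.43}]
```

View pics/crop3.png

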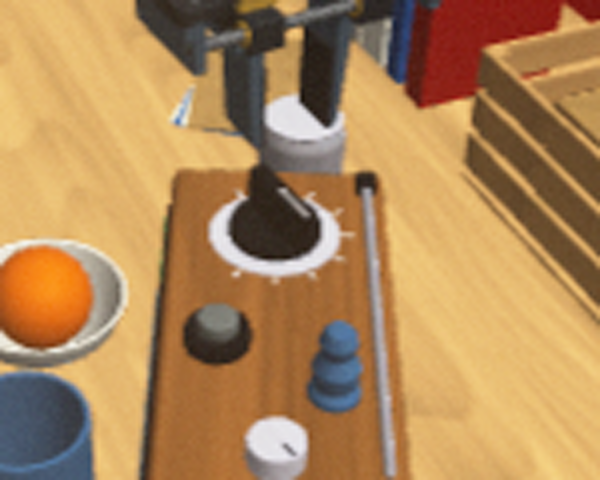

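The white line's tip is at image (301,183), which fits stop 6 seen at bar-top height. That is four clicks on from stop 2. The figurine and volume knob have not moved. Next I go over the play button with the fingers closed.

```bash
python3 -m creep '[{"jaw":0,"x":-0.31,"y":-0.35,"z":0,"yaw":0},{"jaw":0,"x":-0.31,"y":-0.35,"z":0,"yaw":0},{"jaw":0,"x":-0.31,"y":-0.35,"z":0,"yaw":0},{"jaw":0,"x":-0.3,"y":-0.34,"z":0,"yaw":0},{"jaw":0,"x":0,"y":0,"z":0.4,"yaw":0},{"jaw":0,"x":0,"y":0,"z":0.4,"yaw":0},{"jaw":0,"x":0,"y":0,"z":0,"yaw":0},{"jaw":0,"x":0,"y":0,"z":0,"yaw":0}]' 20
python3 go.py
python3 - <<'E'
from h import *
b=read_camera("side")
cv2.imwrite("pics/crop4.png",cv2.resize(b["img"][130:250,225:375],None,fx=4,fy=4,interpolation=cv2.INTER_CUBIC)[:,:,::-1])
E
```

```text
time: 10.3
ee_pos: [0.5219, -0.067, 0.1363]
tool_rot: [[-0.094, 0.996, 0.001], [0.996, 0.094, 0.0], [-0.0, 0.001, -1.0]]
ft_force: [0.3, -0.4, 0.6]
opening: 0.0003
gripper_force: 0.0
dial [1.228 1.384 0.273]
play [-0.001 -0.014  0.322]
10.3 [ 0.522 -0.067  0.136] phi 5.391912326882144 [-0.15   0.307  1.794  0.     1.041 -0.244] 0.0003299702102390706 [ 0.278 -0.374  0.63 ]
```

View pics/crop4.png

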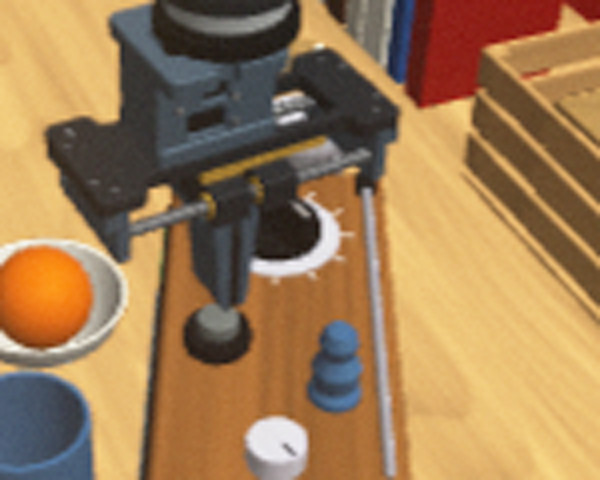

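The closed fingertips, at crop (228,300), sit just above the button at (218,322). I'll press in small steps while watching the force.

```bash
python3 -m creep '[{"jaw":0,"x":0,"y":0,"z":0.2,"yaw":0},{"jaw":0,"x":0,"y":0,"z":0.1,"yaw":0},{"jaw":0,"x":0,"y":0,"z":0.06,"yaw":0},{"jaw":0,"x":0,"y":0,"z":0,"yaw":0},{"jaw":0,"x":0,"y":0,"z":0,"yaw":0}]' 20
python3 -m creep '[{"jaw":0,"x":0,"y":0,"z":0.03,"yaw":0},{"jaw":0,"x":0,"y":0,"z":0,"yaw":0},{"jaw":0,"x":0,"y":0,"z":0,"yaw":0}]' 20
python3 -m creep '[{"jaw":0,"x":0,"y":0,"z":0.03,"yaw":0},{"jaw":0,"x":0,"y":0,"z":0,"yaw":0},{"jaw":0,"x":0,"y":0,"z":0,"yaw":0}]' 20
```

```text
time: 10.98
ee_pos: [0.5212, -0.0668, 0.1146]
tool_rot: [[-0.094, 0.996, -0.0], [0.996, 0.094, 0.0], [0.0, -0.0, -1.0]]
ft_force: [-2.0, 0.4, 2.8]
opening: 0.0005
gripper_force: 1.4
time: 11.35
ee_pos: [0.5213, -0.0669, 0.1126]
tool_rot: [[-0.094, 0.996, -0.0], [0.996, 0.094, 0.0], [0.0, -0.0, -1.0]]
ft_force: [-2.2, 0.4, 3.9]
opening: 0.0004
gripper_force: 2.0
time: 11.72
ee_pos: [0.5214, -0.0669, 0.1112]
tool_rot: [[-0.094, 0.996, 0.0], [0.996, 0.094, 0.0], [0.0, 0.0, -1.0]]
ft_force: [-3.4, 0.3, 8.6]
opening: 0.0005
gripper_force: 3.8
```

The force jumped to 8.6 N, so the button has bottomed. Now I retract well clear and check.

```bash
python3 -m creep '[{"jaw":0,"x":0,"y":0,"z":-0.2,"yaw":0},{"jaw":0,"x":0,"y":0,"z":-0.6,"yaw":0},{"jaw":0,"x":0,"y":0,"z":-0.6,"yaw":0},{"jaw":0,"x":0,"y":0,"z":-0.6,"yaw":0},{"jaw":0,"x":0,"y":0,"z":-0.6,"yaw":0},{"jaw":0,"x":0,"y":0,"z":0,"yaw":0},{"jaw":0,"x":0,"y":0,"z":0,"yaw":0}]' 20
python3 - <<'E'
from h import *
b=read_camera("side")
cv2.imwrite("pics/crop5.png",cv2.resize(b["img"][130:250,225:375],None,fx=4,fy=4,interpolation=cv2.INTER_CUBIC)[:,:,::-1])
E
```

```text
time: 12.6
ee_pos: [0.5212, -0.0669, 0.266]
tool_rot: [[-0.094, 0.996, -0.001], [0.996, 0.094, 0.0], [0.0, -0.001, -1.0]]
ft_force: [-0.0, 0.1, -0.0]
opening: 0.0006
gripper_force: 0.0
```

View pics/crop5.png

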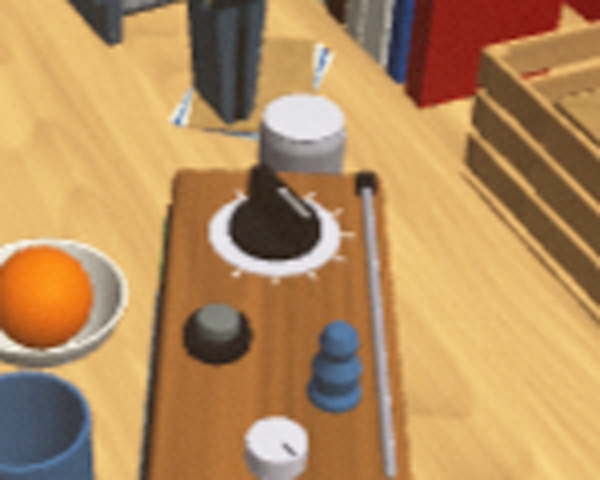

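The button is up again at (218,322), the selector is unchanged at (305,212), and everything else is in place. The robot is clear, so I hand in.

```bash
python3 -c "
from workcell import workorder;print(workorder.close_job())"
```

```text
the job is handed in; nothing more can be done
None
```

I turned the selector four clicks clockwise, pressed the play button fully and let it come back up. I then handed the job in with the arm clear and nothing else visibly disturbed; the hand-in gave no verdict.

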